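# Move three coin lots on to their next instruments

### The arm

A 6-joint arm with a two-finger parallel gripper is mounted at the origin on the work surface. World frame = base frame: x ahead of the robot, y to its left, z up, the work surface at z = 0. Lengths are in m, angles in rad, forces in N, time in s.
With the tool pointing down it reaches from about 0.25 to 0.725 m from the base axis. Payload 4 kg.
Tool frame: the origin (TCP) lies where the fingers leave the gripper's body, on its centre line; the fingertips stand 73 mm ahead of it and the grasp point (between the pads) lies 54 mm ahead of it (robot.grip_point_offset is the distance from the TCP to the grasp point, in m); z points along the fingers, y is the direction in which the jaws open and shut (so a half turn about z gives the same grasp; the last joint's range is limited). The gripper opens to 85 mm and grips with 20 to 120 N. Pads are 22 mm wide; open, the fingers measure 114 mm over their backs; the gripper's body (76 mm by 85 mm) begins 54 mm behind the grasp point. The pads swing forward as they close: fully open they stand 13 mm farther back than shut.
Start: joints at [1.173, 0.241, 0.005, 1.335, 0, 1.571], TCP at [0.194, 0.461, 0.304] pointing down, gripper open.
Joint ranges: [-2.72, 2.72], [-1.05, 1.87], [-1.09, 1.28], [-1.99, 2.15], [-1.42, 1.44], [-3.14, 3.14]. Speed limits (rad/s): [2.79, 2.79, 3.14, 3.14, 3.14, 3.14].

### API

Orientations are given as a unit quaternion [x, y, z, w].
In Python, from cell import status, eyes, ticket, robot gives the robot as it stands. The module is installed in compiled form; this text tells all that it offers.
- The arm moves only by the tool play_rows, never from a script. Its argument "targets" is a list of rows, each a list of 2 entries, a list of its own where there are three numbers: the shift along the world's x, y, z in m, then the turn about the world's z in rad. A call has 1 to 20 rows; each row is the pose to reach, as a shift and turn from the pose commanded when the call began; what a row does not reach only later rows make up. A row lasts 1/10 s, in which the tool goes at most 50 mm and 8.59 degrees, less where a joint would pass 70% of its speed; a pose out of reach is approached as far as the arm can. A call with a gripper value outside its range is refused whole. "jaw" is the gripper's target within -1 to 1 (shut at 1, half-way at 0, fully open at -1), set as the call begins (left out, the last holds). The fingers move at their own pace and stop on an object; the grip force is fixed at half the most. Time passes only in rows, so rows that repeat a pose let the fingers close. It gives the time, the measured TCP pose, the force and the opening at its end, in the units of the state.
- status.sense(): the state, without advancing time (a new reading comes with each control period).
- eyes.camera(name): name is "scene" or "top"; returns a dict with "pixels" (420x560x3 uint8, red, green, blue), "range_z" (420x560 float32, m along the optical axis (not along the pixel's ray), 0 where there is no reading), "fx", "fy", "cx", "cy" (pixels), "R" (3x3) and "t" (3): a world point X has camera coordinates R X + t. Camera axes: x right, y down, z forward; pixel columns grow to the right and rows downward; lengths in m; the calibration is good to about 2 mm. A picture is of the moment at which its call begins.
- ticket.sign_off(): hands the job in, once; it reports no verdict.
Trained networks look in a picture, given as the dict that the camera call returned (one of the last four; its "shot" number tells which), for a name from the list of things; names that differ only in an ending like _2 or _b are one class to them, and where a whole thing is asked for, a point or a joint stands for the part that bears it (a point fixed in the world has none). Each returns a list of dicts, best first, with "confidence" (0 to 1); they miss things now and then, are a little off and sometimes report something else, mostly with a low value. They report only what shows in the picture. A call takes as long as a camera call. They do not tell look-alikes from the thing itself.
- eyes.recognise(thing, picture): "bbox" ([left, top, right, bottom] in pixels, round what is visible of it).
- eyes.trace(thing, picture): "mask" (420x560 bool, what is visible of it) and "bbox" ([left, top, right, bottom] in pixels, round what is visible of it).
The state is a dict: "t": time; "q": joint angles; "joint_velocities": joint speeds; "joint_efforts": joint torques, N m; "tcp_pos": TCP position; "tcp_rot": TCP orientation; "ft_force": force on the tool from outside, world axes, zero at the start; "torque": the same for the moment, N m; "grip_width": finger opening in m.
Only numpy, scipy, OpenCV 4.12 (cv2) and the standard library are available. Lean on these libraries where they do the work, as an engineer would, in place of code of your own. Each camera call takes 0.05 s, during which the arm holds its last target.

### The job

The three lots on the appraisal desk have to change places for the next round of checks: the coin tube goes upright on the middle of the metal tester's round sensor plate, the silver bar lies in the middle of the light pad with its long side along the pad's long side, and the medal in its capsule lies flat in the middle of the scale's pan. Every instrument is taken, so park one lot in the empty felt-lined tray while you change them over; never put a lot down on the bare desk. Set every lot down gently rather than dropping it, and do not knock over the water bottle.

Things in the scene. Friction and masses are not known exactly. Their poses are not given: they have to be found in the camera images.
- tube_mid (a point): Coin tube: upright closed plastic cylinder with a ribbed grey screw lid, coins showing as grey bands through its white wall, 36 mm in diameter, 58 mm high, about 0.34 kg. This point is its centre, 29 mm above its underside; z is its axis, upward. It starts on the scale's pan.
- bar_mid (a point): Cast silver bar: a rectangular grey metal block with a low raised lip round its top, 80 mm long (its x axis), 36 mm wide (y), 18 mm high (z), about 0.5 kg. This point is its centre, 9 mm above its underside. It starts lying on the metal tester's sensor plate.
- medal_mid (a point): Medal (yellow and copper-coloured metal) in a round clear capsule, together a rigid flat disc 52 mm in diameter, 16 mm thick, about 0.13 kg. This point is its centre, 8 mm above its underside; z is its axis, upward. It starts lying on the light pad.
- pan (a point): Compact precision scale, a grey case 170 x 120 mm (x, y) and 28 mm high with a small display and four keys at its -x end, fixed to the desk. On it a flat round steel pan, 106 mm in diameter; its top is 40 mm above the desk and does not sink. This point is the centre of the pan's top, 26 mm from the case's middle towards its +x end; axes as the case's, z up.
- sensor (a point): Precious-metal tester, a flat black box 150 x 95 mm (x, y) and 26 mm high, with a screen and three keys at its -x end, fixed to the desk. At its +x end a flat round grey sensor plate, 74 mm in diameter, its top 28 mm above the desk. This point is the centre of the plate's top, 33 mm from the box's middle towards +x; axes as the box's, z up.
- pad (a point): Photographer's light pad, a flat rectangular plate with a white top in an aluminium frame, 170 mm long (its x axis), 130 mm wide (y), its flat top 14 mm above the desk, fixed to the desk. Dark rule strips along two edges are printed flat. This point is the centre of its top; z up.
- felt (a point): Empty wooden tray lined with grey felt, fixed to the desk: 155 x 140 mm outside (x, y), inside 143 x 128 mm; the felt lies 8 mm and the rim 16 mm above the desk. This point is the middle of the felt; z up. The free spot.
- bottle: Clear plastic water bottle standing upright at the far side of the desk beyond the instruments, 64 mm in diameter, 200 mm high; origin in the centre of its underside, z up. It stays where it is.
Not all that is in view belongs to the job. Leave any purple or red look-alike of the part that bears bar_mid alone. What is shaped like the part that bears pan but orange is not meant.

How it is judged:
By the outcome, as a careful person would: the job done as asked, in the order asked, and still so for the second after the job is handed in, with the robot touching nothing.
It also fails if it takes over 109 s, if anything falls off the work surface, if the arm or the gripper's body presses on something with over 40 N, if the wrist force passes 120 N, or if a joint passes its speed limit or range.

## Working session

There is one attempt and no reset: what is moved stays moved. The work goes in short steps, Python scripts to look and compute and a tool call to move; the robot and the scene stay as the last step left them, time stands still between calls to the robot, and variables do not carry over. Pictures are saved under pics/ and viewed, and the job is handed in when it is done.

Besides the shell and the picture viewer there is one more tool, called after "Emit:" as a command line: name --argument value ..., lists and objects as JSON in quotes. play_rows: Moves the arm, as the interface text tells. Its arguments: {"type":"object","properties":{"targets":{"type":"array","items":{"type":"array"}},"jaw":{"type":"number"}},"required":["targets"]}

```bash
mkdir -p pics; ls
cat > h.py <<'E'
from cell import status, eyes, ticket, robot
import numpy as np, cv2
def cam(n,save=None):
    c=eyes.camera(n)
    if save: cv2.imwrite('pics/'+save,c['pixels'][:,:,::-1])
    return c
def cloud(c):
    z=c['range_z']; v,u=np.mgrid[0:z.shape[0],0:z.shape[1]]
    P=np.stack([(u-c['cx'])/c['fx']*z,(v-c['cy'])/c['fy']*z,z],-1)
    W=(P-np.array(c['t']))@np.array(c['R'])
    W[z==0]=np.nan
    return W
E
python3 - <<'E'
from h import *
s=status.sense();print(s)
for n in('scene','top'):
    c=cam(n,n+'0.png');print(n,c['fx'],c['cx'],c['cy'],np.round(-np.array(c['R']).T@c['t'],3).tolist(),np.round(c['R'],2).tolist())
E
```

```text
pics
{'t': 0.0, 'q': array([1.17301059e+00, 2.41417780e-01, 3.74192076e-03, 1.33523559e+00,
       1.36810796e-05, 1.57080789e+00]), 'joint_velocities': array([-6.80053151e-04,  2.67206697e-04,  1.16657754e-03,  8.98223711e-04,
       -6.61185098e-05, -1.18248068e-03]), 'joint_efforts': array([ 5.87944560e-04, -3.72319758e+01,  2.52406186e+01,  1.68366206e-02,
       -3.02966987e-05, -9.23666136e-06]), 'tcp_pos': array([0.19349829, 0.46051488, 0.30301718]), 'tcp_rot': array([ 1.97589711e-01,  9.80284238e-01, -1.03536406e-03, -2.15657430e-04]), 'ft_force': array([0.21640614, 0.580391  , 0.76820206]), 'torque': array([ 0.01275442, -0.00768454,  0.05292736]), 'grip_width': 0.08522610650382868}
scene 484.35277523981705 276.4371824604054 201.1776808049473 [1.091, -0.773, 1.067] [[0.83, 0.55, 0.01], [0.42, -0.62, -0.67], [-0.36, 0.56, -0.75]]
top 449.15032695997104 285.2519885943586 214.60921943732086 [0.461, -0.06, 1.197] [[0.02, -1.0, -0.02], [-0.99, -0.01, -0.14], [0.14, 0.03, -0.99]]
```

View pics/scene0.png

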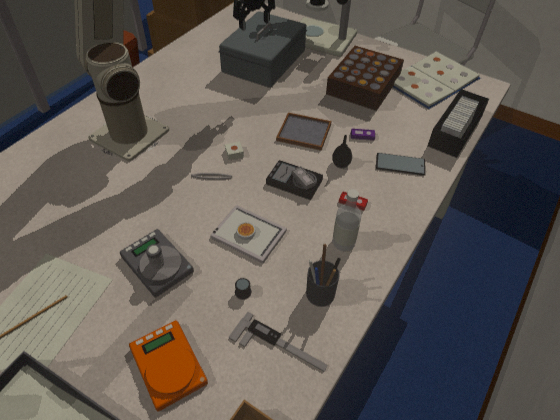

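View pics/top0.png

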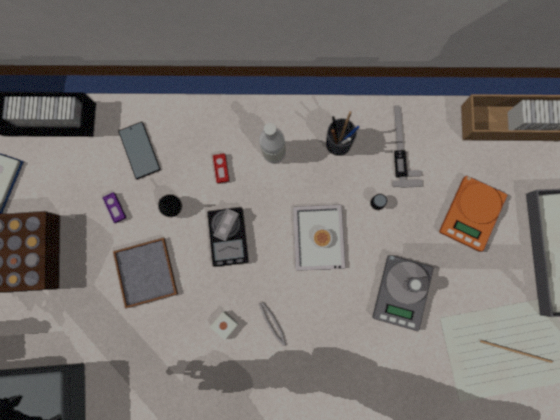

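The top view shows these things:
- **Grey scale:** (405,292), with the tube on it at (415,285). The orange scale at (474,213) is the look-alike, so I leave it.
- **Tester:** (228,236), with the grey bar at (226,222). The red bar at (221,168) and purple bar at (114,207) are look-alikes, so I leave them too.
- **Pad:** (320,237), with the medal on it.
- **Tray:** (146,272).
- **Bottle:** (273,148).

Next I measure the poses and confirm the lots in an enlarged crop.

Run:
```python
from h import *
for n in('top','scene'):
    c=cam(n); W=cloud(c)
    np.savez(f'{n}0.npz',W=W,px=c['pixels'],**{k:c[k] for k in('fx','fy','cx','cy','R','t')})
    for th in('tube_mid','bar_mid','medal_mid','pan','sensor','pad','felt','bottle'):
        for d in eyes.trace(th,c)[:3]:
            m=d['mask']; p=W[m]; p=p[~np.isnan(p[:,0])]
            zt=np.percentile(p[:,2],90)
            top=p[p[:,2]>zt-.005]
            r=cv2.minAreaRect((top[:,:2]*1000).astype(np.float32))
            print(n,th,round(d['confidence'],2),np.round(d['bbox']),'med',np.round(np.median(p,0),3),'z90',round(zt,4),'rect',np.round(r[0],1),np.round(r[1],1),round(r[2],1))
im=cv2.imread('pics/top0.png')[180:350,90:450]
cv2.imwrite('pics/crop0.png',cv2.resize(im,None,fx=2.2,fy=2.2,interpolation=cv2.INTER_CUBIC))
```

```text
top tube_mid 0.77 [406. 276. 424. 292.] med [ 0.456 -0.342  0.096] z90 0.0991 rect [ 455.7 -346.9] [32.9 33.2] 74.9
top tube_mid 0.45 [372. 253. 432. 330.] med [ 0.429 -0.327  0.029] z90 0.0404 rect [ 460.3 -342.3] [103.  104.9] 1.0
top bar_mid 0.93 [211. 155. 231. 180.] med [0.758 0.147 0.015] z90 0.0185 rect [759.6 147.5] [76.8 32.8] 11.6
top bar_mid 0.63 [215. 212. 240. 237.] med [0.603 0.123 0.043] z90 0.0466 rect [602.5 123.5] [35.5 78.5] 65.5
top bar_mid 0.58 [104. 193. 126. 224.] med [0.648 0.431 0.015] z90 0.0188 rect [647.6 432.7] [80.1 35.7] 28.6
top pan 0.85 [438. 176. 508. 253.] med [ 0.641 -0.518  0.027] z90 0.0382 rect [ 654.  -523.1] [104.4 142.7] 50.7
top pan 0.62 [370. 256. 433. 331.] med [ 0.429 -0.327  0.029] z90 0.0404 rect [ 460.3 -342.3] [103.  104.9] 1.0
top sensor 0.67 [207. 208. 248. 266.] med [0.554 0.117 0.026] z90 0.0292 rect [572.6 122.1] [148.   94.2] 7.7
top pad 0.73 [290. 205. 347. 271.] med [ 0.575 -0.115  0.013] z90 0.0163 rect [ 575.5 -118.6] [169.4 129.6] 3.5
top felt 0.66 [257. 122. 285. 167.] med [0.793 0.002 0.129] z90 0.198 rect [807.1   4.7] [
[... 786 characters left out ...]
-341.8] [104.  106.9] 28.1
scene pan 0.68 [127. 322. 207. 414.] med [ 0.66  -0.533  0.028] z90 0.039 rect [ 670.1 -536.7] [103.9 106.8] 40.1
scene sensor 0.6 [269. 161. 321. 199.] med [0.57  0.095 0.025] z90 0.0294 rect [579.7 118.3] [147.2  95.8] 6.5
scene pad 0.89 [209. 205. 284. 260.] med [ 0.592 -0.13   0.014] z90 0.0165 rect [ 579.8 -120.8] [170.3 131.5] 3.6
scene felt 0.77 [275. 110. 328. 149.] med [0.479 0.334 0.008] z90 0.0146 rect [480.  337.9] [156.  152.5] 16.4
scene bottle 0.68 [336. 187. 364. 252.] med [ 0.818 -0.016  0.11 ] z90 0.186 rect [812.4   1.5] [27.6 30.4] 27.0
scene bottle 0.44 [288. 171. 316. 186.] med [0.61  0.117 0.043] z90 0.0457 rect [608.3 120.6] [38.7 79.1] 63.4
```

View pics/crop0.png

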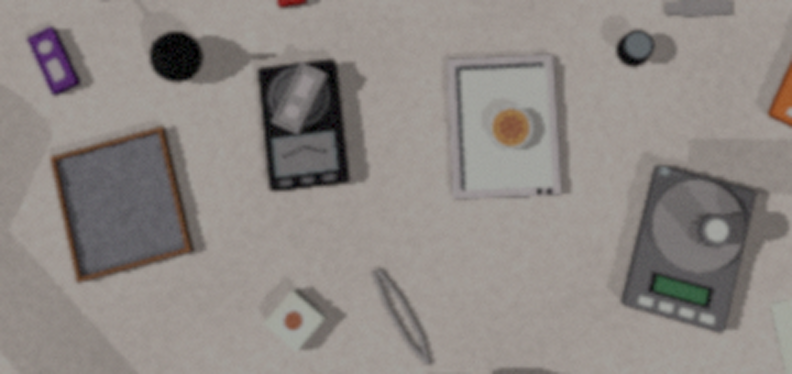

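The crop confirms the grey bar on the tester, the medal on the pad, and the grey scale carrying the tube. The two cameras differ by about 4 mm, so I refine with fits to the known heights and sizes.

```bash
cat > fit.py <<'E'
import numpy as np, cv2
def rectfit(W,c,rad,lo,hi,out=None):
    m=(np.hypot(W[...,0]-c[0],W[...,1]-c[1])<rad)&(W[...,2]>lo)&(W[...,2]<hi)
    mm=m.astype(np.uint8)
    n,l,st,_=cv2.connectedComponentsWithStats(mm,connectivity=4)
    k=1+np.argmax(st[1:,4]); p=W[l==k]
    r=cv2.minAreaRect((p[:,:2]*1000).astype(np.float32))
    e=cv2.minEnclosingCircle((p[:,:2]*1000).astype(np.float32))
    hull=cv2.convexHull((p[:,:2]*1000).astype(np.float32)); M=cv2.moments(hull)
    return dict(n=len(p),z=round(float(np.median(p[:,2])),4),rc=np.round(r[0],1),sz=np.round(r[1],1),a=round(r[2],1),circ=np.round(e[0],1),R=round(e[1],1),hull=np.round([M['m10']/M['m00'],M['m01']/M['m00']],1))
E
python3 - <<'E'
import numpy as np; from fit import *
L={'tube':((.457,-.347),.04,.09,.105),'bar':((.605,.122),.06,.038,.052),'medal':((.577,-.127),.04,.021,.04),
'pan':((.461,-.342),.075,.036,.047),'tester':((.575,.12),.11,.022,.034),'pad':((.578,-.12),.13,.009,.02),'tray':((.48,.338),.13,.012,.022),'felt':((.48,.338),.075,.004,.0115)}
for k,a in L.items():
    for n in('top','scene'):
        d=np.load(n+'0.npz')
        print(k,n,*rectfit(d['W'],*a).items())
for n in('top','scene'):
    W=np.load(n+'0.npz')['W']; m=(abs(W[...,0]-.35)<.05)&(abs(W[...,1]+.1)<.08)
    print('desk',np.nanmedian(W[m][:,2]))
    for cx,cy in((.65,.29),(.66,-.24),(.43,.12)):
        m=np.hypot(W[...,0]-cx,W[...,1]-cy)<.05; print((cx,cy),np.nanmax(W[m][:,2]).round(3))
    m=(W[...,2]>.08)&(W[...,0]>.25)&(W[...,0]<.75)&(W[...,1]>-.45)&(W[...,1]<.5); p=W[m]; print(len(p), np.round(p[::60],2).tolist())
E
```

```text
tube top ('n', 180) ('z', 0.097) ('rc', array([ 456.7, -346.3])) ('sz', array([33.4, 33.9])) ('a', 0.6) ('circ', array([ 455.6, -347.1])) ('R', 18.2) ('hull', array([ 456.2, -346.6]))
tube scene ('n', 161) ('z', 0.0976) ('rc', array([ 460. , -348.9])) ('sz', array([36.5, 35. ])) ('a', 1.6) ('circ', array([ 459.5, -348.5])) ('R', 18.8) ('hull', array([ 459.5, -348.9]))
bar top ('n', 421) ('z', 0.0434) ('rc', array([602.5, 123.3])) ('sz', array([35.5, 79.4])) ('a', 65.2) ('circ', array([602.4, 123.4])) ('R', 42.0) ('hull', array([602.4, 123.4]))
bar scene ('n', 257) ('z', 0.0433) ('rc', array([607.1, 120.9])) ('sz', array([39. , 81.9])) ('a', 66.9) ('circ', array([607.2, 123. ])) ('R', 43.4) ('hull', array([607.6, 121.3]))
medal top ('n', 308) ('z', 0.028) ('rc', array([ 572.3, -125.1])) ('sz', array([49.4, 50.2])) ('a', 89.5) ('circ', array([ 572.2, -126.1])) ('R', 25.7) ('hull', array([ 572.3, -126. ]))
medal scene ('n', 257) ('z', 0.0285) ('rc', array([ 576.7, -127.9])) ('sz', array([50.4, 52.7])) ('a', 66.9) ('circ', array([ 576.3, -127.3])) ('R', 28.2) ('hull', array([ 576.1, -127
[... 1499 characters left out ...]
p ('n', 2053) ('z', 0.0076) ('rc', array([476.7, 340.2])) ('sz', array([143.9, 130.9])) ('a', 17.5) ('circ', array([480., 338.])) ('R', 74.9) ('hull', array([478.4, 340.1]))
felt scene ('n', 774) ('z', 0.0076) ('rc', array([477.3, 342.9])) ('sz', array([142. , 127.3])) ('a', 15.0) ('circ', array([479.7, 338. ])) ('R', 74.7) ('hull', array([478.2, 341.8]))
desk -0.0006553183948787293
(0.65, 0.29) 0.12
(0.66, -0.24) 0.043
(0.43, 0.12) 0.007
231 [[0.66, 0.28, 0.12], [0.47, -0.35, 0.09], [0.46, -0.36, 0.1], [0.45, -0.35, 0.1]]
desk 0.00012188631818277421
(0.65, 0.29) 0.117
(0.66, -0.24) 0.042
(0.43, 0.12) 0.029
232 [[0.65, 0.28, 0.12], [0.45, -0.35, 0.1], [0.46, -0.36, 0.1], [0.46, -0.36, 0.09]]
```

Emit:
play_rows --targets '[[[0.013, -0.04, 0], -0.06], [[0.026, -0.08, 0], -0.12], [[0.04, -0.12, 0], -0.18], [[0.053, -0.16, 0], -0.24], [[0.066, -0.2, 0], -0.3], [[0.08, -0.245, 0], -0.36], [[0.093, -0.285, 0], -0.42], [[0.106, -0.325, 0], -0.48], [[0.119, -0.365, 0], -0.54], [[0.132, -0.405, 0], -0.6], [[0.145, -0.445, 0], -0.66], [[0.159, -0.487, 0], -0.72], [[0.172, -0.527, 0], -0.78], [[0.185, -0.567, 0], -0.84], [[0.2, -0.61, 0], -0.9], [[0.214, -0.655, 0], -0.96], [[0.228, -0.7, 0], -1.02], [[0.24, -0.735, 0], -1.08], [[0.253, -0.775, 0], -1.14], [[0.264, -0.809, 0], -1.173]]' --jaw -1

```text
t: 3.0
tcp_pos: [0.458, -0.3502, 0.3037]
tcp_rot: [0.708, 0.706, -0.0, 0.0]
ft_force: [1.4, 0.8, 0.5]
grip_width: 0.0852
```

Emit:
play_rows --targets '[[[0, 0.002, -0.03], 0], [[0, 0.002, -0.06], 0], [[0, 0.002, -0.09], 0], [[0, 0.002, -0.12], 0], [[0, 0.002, -0.14], 0], [[0, 0.002, -0.155], 0], [[0, 0.002, -0.167], 0], [[0, 0.002, -0.173], 0], [[0, 0.002, -0.176], 0], [[0, 0.002, -0.176], 0], [[0, 0.002, -0.176], 0]]'

```text
t: 4.1
tcp_pos: [0.4581, -0.3464, 0.1287]
tcp_rot: [0.707, 0.707, 0.0, 0.001]
ft_force: [-0.5, -0.5, 0.3]
grip_width: 0.0853
```

Emit:
play_rows --targets '[[[0, 0, 0], 0], [[0, 0, 0], 0], [[0, 0, 0], 0], [[0, 0, 0], 0], [[0, 0, 0], 0], [[0, 0, 0], 0], [[0, 0, 0], 0], [[0, 0, 0], 0], [[0, 0, 0], 0], [[0, 0, 0], 0]]' --jaw 1

```text
t: 5.1
tcp_pos: [0.4578, -0.3462, 0.1284]
tcp_rot: [0.707, 0.707, -0.0, 0.0]
ft_force: [-1.4, 0.8, 5.4]
grip_width: 0.0348
```

Run:
```python
from h import *
print(status.sense()); c=cam('scene','s1.png'); cam('top','t1.png')
cv2.imwrite('pics/s1c.png',cv2.resize(c['pixels'][180:330,60:260,::-1],None,fx=4,fy=4))
```

```text
{'t': 5.1, 'q': array([-6.47481029e-01,  5.14867813e-01, -6.97627705e-02,  9.85484066e-01,
       -2.26761246e-04,  9.23445532e-01]), 'joint_velocities': array([ 0.00188126,  0.00042427,  0.00090695, -0.00039559,  0.00073208,
        0.00019346]), 'joint_efforts': array([ 4.48016077e-01, -4.36826169e+01,  2.09434640e+01, -5.61380424e-01,
        2.04818398e-01,  2.16680448e-03]), 'tcp_pos': array([ 0.45775194, -0.34623472,  0.12840865]), 'tcp_rot': array([ 7.07152806e-01,  7.07060662e-01, -6.54224201e-05,  3.53193954e-04]), 'ft_force': array([-1.39422254,  0.78282846,  5.44613617]), 'torque': array([ 0.06885198,  0.31561885, -0.0152786 ]), 'grip_width': 0.034848675316276397}
```

View pics/s1c.png

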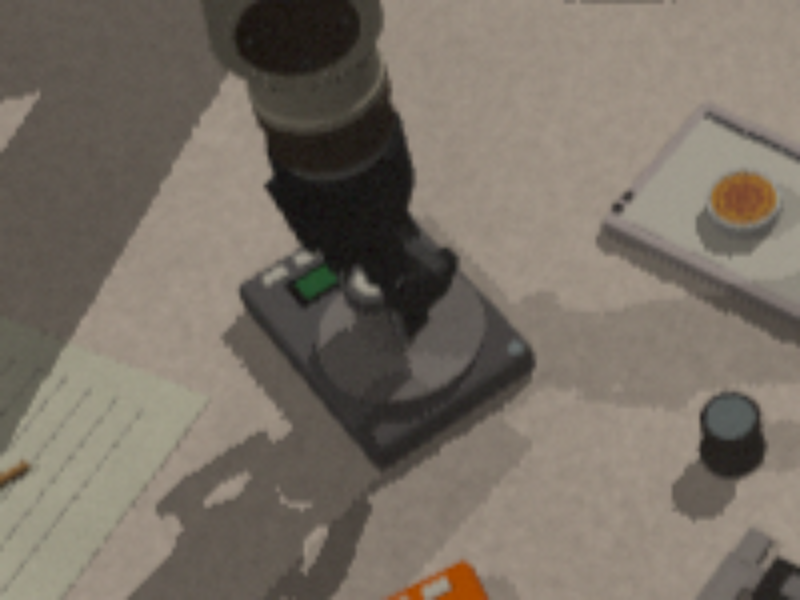

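Emit:
play_rows --targets '[[[0, 0, 0.003], 0], [[0, 0, 0.008], 0], [[0, 0, 0.016], 0], [[0, 0, 0.03], 0], [[0, 0, 0.05], 0], [[0, 0, 0.075], 0], [[0, 0, 0.1], 0], [[0, 0, 0.12], 0], [[0, 0, 0.135], 0], [[0, 0, 0.145], 0], [[0, 0, 0.15], 0], [[0, 0, 0.15], 0]]'

```text
t: 6.4
tcp_pos: [0.4578, -0.3461, 0.2783]
tcp_rot: [0.707, 0.707, 0.0, 0.0]
ft_force: [0.1, -0.6, -3.0]
grip_width: 0.0345
```

Emit:
play_rows --targets '[[[0, 0.007, 0], 0], [[0, 0.022, 0], 0], [[0, 0.045, 0], 0.02], [[0, 0.075, 0], 0.03], [[0, 0.115, 0], 0.05], [[0, 0.155, 0], 0.07], [[0, 0.2, 0], 0.09], [[0, 0.245, 0], 0.11], [[0, 0.29, 0], 0.13], [[0, 0.335, 0], 0.15], [[0.005, 0.38, 0], 0.17], [[0.008, 0.425, 0], 0.19], [[0.01, 0.47, 0], 0.21], [[0.012, 0.515, 0], 0.23], [[0.015, 0.56, 0], 0.25], [[0.018, 0.6, 0], 0.27], [[0.02, 0.635, 0], 0.28], [[0.022, 0.66, 0], 0.29], [[0.022, 0.678, 0], 0.29], [[0.022, 0.685, 0], 0.29]]'

```text
t: 8.4
tcp_pos: [0.478, 0.3411, 0.2768]
tcp_rot: [0.596, 0.803, -0.001, -0.001]
ft_force: [1.1, -1.1, -2.5]
grip_width: 0.0347
```

Run:
```python
from h import *
s=status.sense(); print(s['tcp_pos'],s['grip_width'],s['ft_force']); c=cam('scene','s2.png')
cv2.imwrite('pics/s2c.png',cv2.resize(c['pixels'][0:200,180:420,::-1],None,fx=3,fy=3))
```

```text
[0.47799821 0.34110801 0.27679121] 0.03469351116466003 [ 1.09394128 -1.09199416 -2.46365821]
```

View pics/s2c.png

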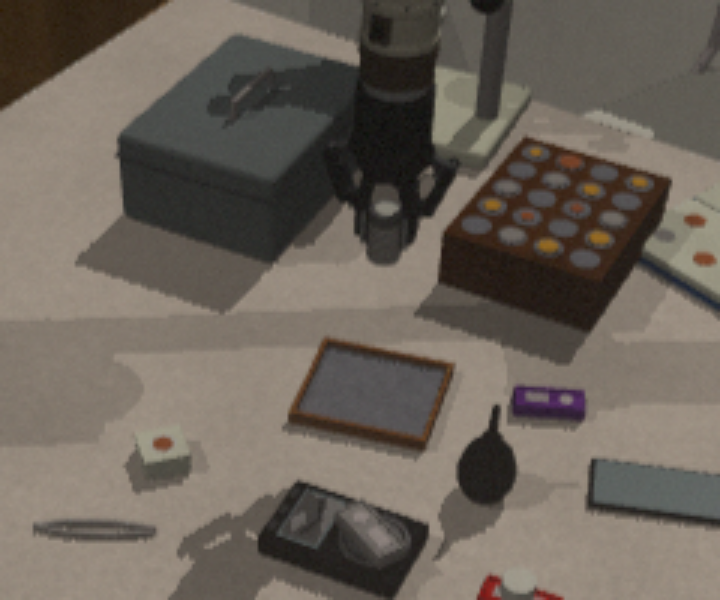

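Emit:
play_rows --targets '[[[0, 0, -0.01], 0], [[0, 0, -0.03], 0], [[0, 0, -0.06], 0], [[0, 0, -0.09], 0], [[0, 0, -0.12], 0], [[0, 0, -0.145], 0], [[0, 0, -0.16], 0], [[0, 0, -0.168], 0], [[0, 0, -0.172], 0], [[0, 0, -0.175], 0], [[0, 0, -0.177], 0], [[0, 0, -0.179], 0], [[0, 0, -0.179], 0], [[0, 0, -0.179], 0]]'

```text
t: 9.85
tcp_pos: [0.4798, 0.3391, 0.0993]
tcp_rot: [0.597, 0.802, 0.0, 0.0]
ft_force: [0.6, -0.4, -2.6]
grip_width: 0.0351
```

Emit:
play_rows --targets '[[[0, 0, -0.001], 0], [[0, 0, -0.002], 0], [[0, 0, -0.002], 0], [[0, 0, -0.003], 0], [[0, 0, -0.003], 0], [[0, 0, -0.003], 0]]'

```text
t: 10.45
tcp_pos: [0.4797, 0.339, 0.0964]
tcp_rot: [0.598, 0.802, 0.0, 0.0]
ft_force: [-2.1, -1.1, 3.4]
grip_width: 0.035
```

Emit:
play_rows --targets '[[[0, 0, 0], 0], [[0, 0, 0], 0], [[0, 0, 0], 0], [[0, 0, 0], 0], [[0, 0, 0], 0], [[0, 0, 0], 0], [[0, 0, 0.01], 0], [[0, 0, 0.03], 0], [[0, 0, 0.06], 0], [[0, 0, 0.1], 0], [[0, 0, 0.14], 0], [[0, 0, 0.17], 0], [[0, 0, 0.182], 0], [[0, 0, 0.182], 0]]' --jaw -1

```text
t: 11.85
tcp_pos: [0.4804, 0.3395, 0.2803]
tcp_rot: [0.598, 0.802, 0.002, 0.001]
ft_force: [0.7, 1.0, -0.1]
grip_width: 0.0851
```

Emit:
play_rows --targets '[[[0.005, -0.015, 0], 0.05], [[0.01, -0.045, 0], 0.12], [[0.018, -0.085, 0], 0.19], [[0.026, -0.13, 0], 0.27], [[0.035, -0.175, 0], 0.35], [[0.045, -0.22, 0], 0.44], [[0.054, -0.265, 0], 0.54], [[0.063, -0.31, 0], 0.64], [[0.072, -0.355, 0], 0.75], [[0.081, -0.4, 0], 0.87], [[0.087, -0.435, 0], 1.0], [[0.092, -0.455, 0], 1.1], [[0.094, -0.466, 0], 1.2], [[0.094, -0.466, 0], 1.28], [[0.094, -0.466, 0], 1.28], [[0.094, -0.466, 0], 1.28]]'

```text
t: 13.45
tcp_pos: [0.573, -0.1268, 0.276]
tcp_rot: [0.001, 1.0, 0.0, -0.002]
ft_force: [0.3, 0.4, 1.0]
grip_width: 0.0855
```

Run:
```python
from h import *; from fit import *
s=status.sense(); print(s['tcp_pos'],s['tcp_rot'])
for n in('top','scene'):
    c=cam(n,n+'3.png'); W=cloud(c)
    print(n,rectfit(W,(.48,.339),.04,.055,.075))
    if n=='scene': print(rectfit(W,(.576,-.127),.04,.021,.04))
cv2.imwrite('pics/s3c.png',cv2.resize(c['pixels'][80:280,150:390,::-1],None,fx=3,fy=3))
```

```text
[ 0.5729674  -0.12682136  0.27598329] [ 1.22500590e-03  9.99997719e-01  3.90687677e-04 -1.70522297e-03]
top {'n': 175, 'z': 0.0654, 'rc': array([478.7, 335.9]), 'sz': array([32.8, 36.5]), 'a': 0.9, 'circ': array([479. , 336.4]), 'R': 18.9, 'hull': array([478.6, 336.4])}
scene {'n': 83, 'z': 0.0648, 'rc': array([484.2, 333. ]), 'sz': array([33.4, 37.2]), 'a': 30.2, 'circ': array([482.8, 333.2]), 'R': 20.3, 'hull': array([483.3, 333.9])}
{'n': 252, 'z': 0.0284, 'rc': array([ 576.4, -128.5]), 'sz': array([50.1, 52.3]), 'a': 57.3, 'circ': array([ 575.4, -126.1]), 'R': 28.8, 'hull': array([ 575.8, -127.8])}
```

View pics/s3c.png

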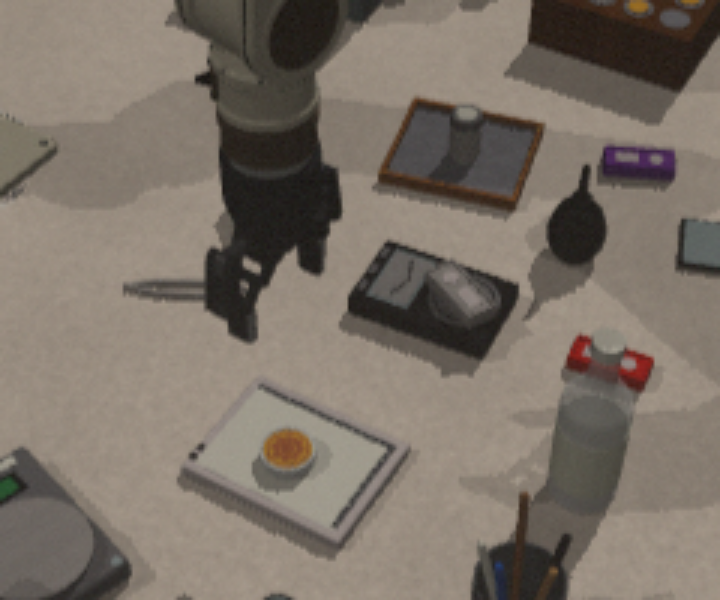

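Emit:
play_rows --targets '[[[0, 0, -0.03], 0], [[0, 0, -0.065], 0], [[0, 0, -0.1], 0], [[0, 0, -0.13], 0], [[0, 0, -0.155], 0], [[0, 0, -0.172], 0], [[0, 0, -0.182], 0], [[0, 0, -0.187], 0], [[0, 0, -0.19], 0], [[0, 0, -0.19], 0], [[0, 0, -0.19], 0]]'

```text
t: 14.65
tcp_pos: [0.5743, -0.1272, 0.0889]
tcp_rot: [0.0, 1.0, -0.0, 0.001]
ft_force: [1.2, -0.2, 0.6]
grip_width: 0.0855
```

Emit:
play_rows --targets '[[[0, 0, 0], 0], [[0, 0, 0], 0], [[0, 0, 0], 0], [[0, 0, 0], 0], [[0, 0, 0], 0], [[0, 0, 0], 0], [[0, 0, 0], 0], [[0, 0, 0], 0]]' --jaw 1

```text
t: 15.45
tcp_pos: [0.5743, -0.1271, 0.089]
tcp_rot: [0.0, 1.0, -0.0, 0.001]
ft_force: [-1.2, 0.2, 6.1]
grip_width: 0.0494
```

Run:
```python
from h import *
s=status.sense(); print(s['tcp_pos'],s['grip_width'],s['ft_force']); c=cam('scene','s4.png')
cv2.imwrite('pics/s4c.png',cv2.resize(c['pixels'][180:280,180:310,::-1],None,fx=5,fy=5))
```

```text
[ 0.57428692 -0.12714532  0.08900981] 0.04937610558135578 [-1.21388525  0.19268042  6.0734698 ]
```

View pics/s4c.png

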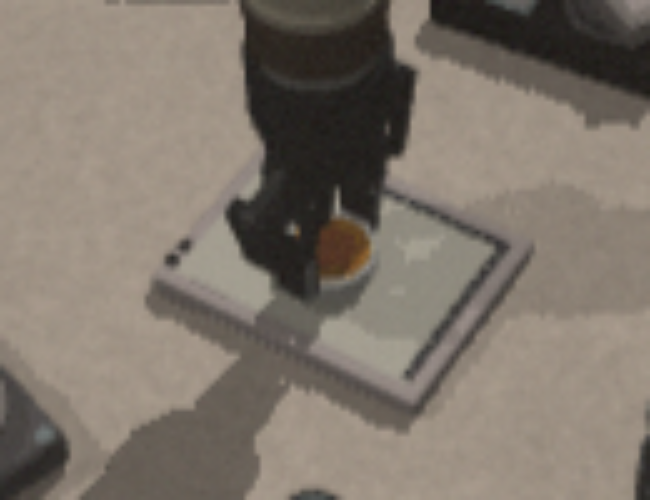

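Emit:
play_rows --targets '[[[0, 0, 0.003], 0], [[0, 0, 0.007], 0], [[0, 0, 0.012], 0], [[0, 0, 0.018], 0], [[0, 0, 0.024], 0], [[0, 0, 0.03], 0], [[0, 0, 0.03], 0]]'

```text
t: 16.2
tcp_pos: [0.5745, -0.1272, 0.1192]
tcp_rot: [0.0, 1.0, -0.0, 0.001]
ft_force: [0.7, -0.1, -1.9]
grip_width: 0.0498
```

Run:
```python
from h import *
s=status.sense(); print(s['tcp_pos'],s['grip_width'],s['ft_force'],s['torque']); c=cam('scene','s5.png')
cv2.imwrite('pics/s5c.png',cv2.resize(c['pixels'][180:280,180:310,::-1],None,fx=5,fy=5))
```

```text
[ 0.57445915 -0.1272004   0.11924216] 0.04976255328911646 [ 0.71217848 -0.14355952 -1.90448077] [-0.02760575 -0.03756653  0.03307474]
```

View pics/s5c.png

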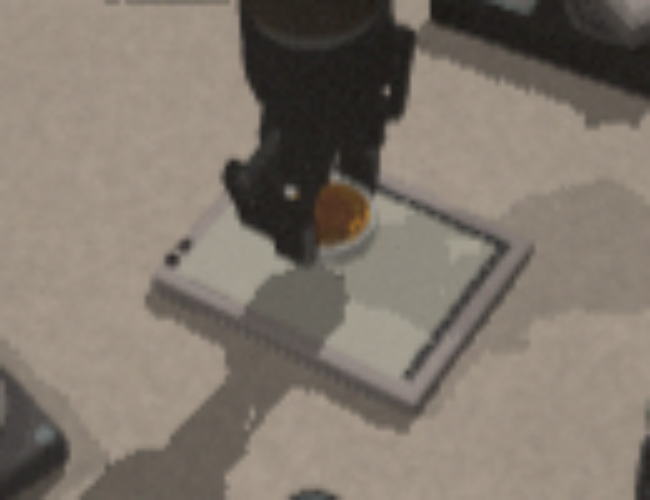

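Emit:
play_rows --targets '[[[0, 0, 0.01], 0], [[0, 0, 0.03], 0], [[-0.003, -0.006, 0.055], 0], [[-0.01, -0.02, 0.07], 0], [[-0.02, -0.04, 0.07], 0], [[-0.035, -0.067, 0.07], 0], [[-0.05, -0.096, 0.07], 0], [[-0.065, -0.125, 0.07], 0], [[-0.08, -0.154, 0.07], 0], [[-0.093, -0.18, 0.07], 0], [[-0.103, -0.198, 0.07], 0], [[-0.109, -0.21, 0.065], 0], [[-0.1125, -0.2155, 0.055], 0], [[-0.1125, -0.2155, 0.04], 0], [[-0.1125, -0.2155, 0.025], 0], [[-0.1125, -0.2155, 0.013], 0], [[-0.1125, -0.2155, 0.006], 0], [[-0.1125, -0.2155, 0.002], 0], [[-0.1125, -0.2155, 0], 0], [[-0.1125, -0.2155, 0], 0]]'

```text
t: 18.25
tcp_pos: [0.4615, -0.3425, 0.118]
tcp_rot: [0.0, 1.0, -0.0, 0.0]
ft_force: [-0.1, 0.1, -1.5]
grip_width: 0.0496
```

Emit:
play_rows --targets '[[[0, 0, -0.001], 0], [[0, 0, -0.002], 0], [[0, 0, -0.003], 0], [[0, 0, -0.003], 0], [[0, 0, -0.003], 0]]'

```text
t: 18.75
tcp_pos: [0.4612, -0.3426, 0.115]
tcp_rot: [0.0, 1.0, -0.0, 0.0]
ft_force: [-0.5, -0.6, 0.0]
grip_width: 0.0496
```

Emit:
play_rows --targets '[[[0.001, 0, -0.0005], 0], [[0.001, 0, -0.001], 0], [[0.001, 0, -0.001], 0]]'

```text
t: 19.05
tcp_pos: [0.4614, -0.3426, 0.115]
tcp_rot: [0.001, 1.0, -0.0, -0.001]
ft_force: [-5.2, 0.9, 6.6]
grip_width: 0.0496
```

Run:
```python
from h import *; from fit import *
s=status.sense(); print(s['tcp_pos'],s['grip_width'],s['ft_force'])
for n in('top','scene'):
    c=cam(n,n+'6.png'); W=cloud(c)
cv2.imwrite('pics/s6c.png',cv2.resize(c['pixels'][200:310,90:230,::-1],None,fx=5,fy=5))
```

```text
[ 0.46142701 -0.34261133  0.11500821] 0.049558633444135344 [-5.24632223  0.87992912  6.62906911]
```

View pics/s6c.png

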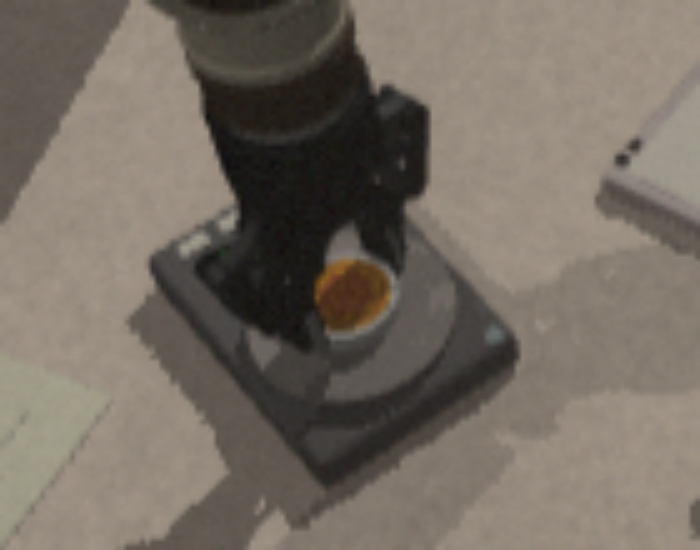

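Emit:
play_rows --targets '[[[0, 0, 0], 0], [[0, 0, 0], 0], [[0, 0, 0], 0], [[0, 0, 0], 0], [[0, 0, 0], 0], [[0, 0, 0], 0], [[0, 0, 0.01], 0], [[0, 0, 0.03], 0], [[0, 0, 0.06], 0], [[0, 0, 0.1], 0], [[0, 0, 0.135], 0], [[0, 0, 0.155], 0], [[0, 0, 0.16], 0], [[0, 0, 0.16], 0]]' --jaw -1

```text
t: 20.55
tcp_pos: [0.4624, -0.3427, 0.2749]
tcp_rot: [0.0, 1.0, -0.001, 0.001]
ft_force: [-0.5, 0.3, -0.2]
grip_width: 0.0854
```

Emit:
play_rows --targets '[[[0.005, 0.015, 0], -0.02], [[0.014, 0.045, 0], -0.06], [[0.026, 0.085, 0], -0.1], [[0.04, 0.13, 0], -0.14], [[0.053, 0.175, 0], -0.18], [[0.067, 0.22, 0], -0.22], [[0.081, 0.265, 0], -0.26], [[0.095, 0.31, 0], -0.3], [[0.109, 0.355, 0], -0.34], [[0.122, 0.4, 0], -0.38], [[0.133, 0.435, 0], -0.41], [[0.14, 0.458, 0], -0.428], [[0.1424, 0.465, 0], -0.428], [[0.1424, 0.465, 0], -0.428], [[0.1424, 0.465, 0], -0.428]]'

```text
t: 22.05
tcp_pos: [0.604, 0.1214, 0.2729]
tcp_rot: [0.213, 0.977, -0.001, -0.001]
ft_force: [1.1, -1.0, -1.0]
grip_width: 0.0852
```

Run:
```python
from h import *; from fit import *
s=status.sense(); print(s['tcp_pos'],s['tcp_rot'])
for n in('top','scene'):
    c=cam(n,n+'7.png'); W=cloud(c)
    for a in (((.461,-.343),.04,.048,.066),((.461,-.343),.075,.036,.0475),((.605,.122),.06,.038,.052)): 
        print(n,*rectfit(W,*a).items())
cv2.imwrite('pics/s7c.png',cv2.resize(c['pixels'][80:310,90:390,::-1],None,fx=2.6,fy=2.6))
```

```text
[0.60403877 0.1213664  0.27285183] [ 2.13090570e-01  9.77031714e-01 -7.23649645e-04 -9.57075499e-04]
top ('n', 349) ('z', 0.0539) ('rc', array([ 459.9, -341.5])) ('sz', array([50.4, 50.5])) ('a', 69.4) ('circ', array([ 460.4, -341.3])) ('R', 26.4) ('hull', array([ 460.3, -341.5]))
top ('n', 928) ('z', 0.0393) ('rc', array([ 460.3, -342.4])) ('sz', array([102.9, 104.5])) ('a', 0.6) ('circ', array([ 460.6, -341.7])) ('R', 53.2) ('hull', array([ 460.6, -341.6]))
top ('n', 184) ('z', 0.0434) ('rc', array([583.1, 132.6])) ('sz', array([35.4, 37.2])) ('a', 67.1) ('circ', array([582.8, 132.3])) ('R', 23.8) ('hull', array([582.4, 132.2]))
scene ('n', 307) ('z', 0.0551) ('rc', array([ 463.8, -343.2])) ('sz', array([50.9, 53.3])) ('a', 78.8) ('circ', array([ 463.5, -343.8])) ('R', 28.5) ('hull', array([ 463.5, -343.3]))
scene ('n', 810) ('z', 0.0399) ('rc', array([ 462.9, -342. ])) ('sz', array([106.3, 104.9])) ('a', 21.7) ('circ', array([ 463.8, -343.7])) ('R', 55.0) ('hull', array([ 463.2, -343. ]))
scene ('n', 254) ('z', 0.0435) ('rc', array([607.2, 120.7])) ('sz', array([38.9, 83. ])) ('a', 69.5) ('circ', array([606.8, 120.8])) ('R', 42.2) ('hull', array([607.2, 121.4]))
```

View pics/s7c.png

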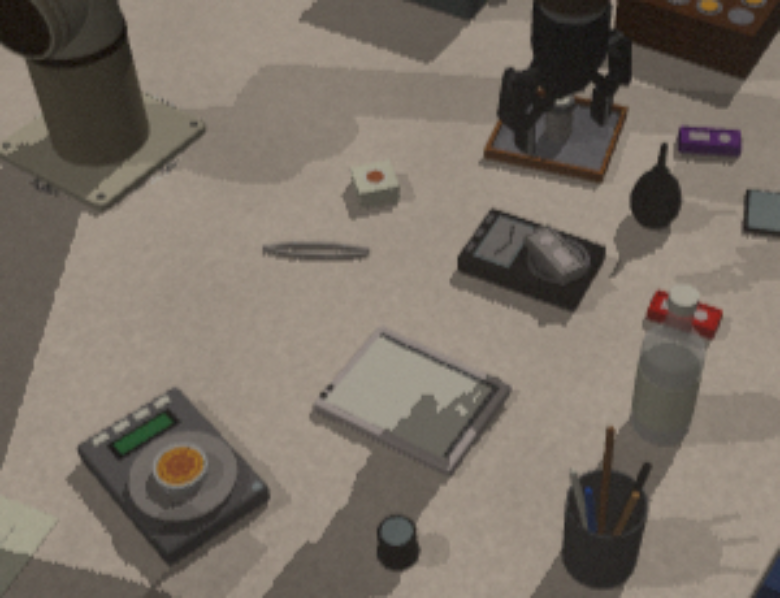

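Emit:
play_rows --targets '[[[0, 0, -0.03], 0], [[0, 0, -0.06], 0], [[0, 0, -0.09], 0], [[0, 0, -0.118], 0], [[0, 0, -0.14], 0], [[0, 0, -0.155], 0], [[0, 0, -0.164], 0], [[0, 0, -0.168], 0], [[0, 0, -0.17], 0], [[0, 0, -0.17], 0], [[0, 0, -0.17], 0]]'

```text
t: 23.25
tcp_pos: [0.6052, 0.1225, 0.1049]
tcp_rot: [0.213, 0.977, 0.0, 0.001]
ft_force: [-0.1, 0.7, 0.1]
grip_width: 0.0857
```

Emit:
play_rows --targets '[[[0, 0, 0], 0], [[0, 0, 0], 0], [[0, 0, 0], 0], [[0, 0, 0], 0], [[0, 0, 0], 0], [[0, 0, 0], 0], [[0, 0, 0], 0], [[0, 0, 0], 0], [[0, 0, 0], 0], [[0, 0, 0], 0]]' --jaw 1

```text
t: 24.25
tcp_pos: [0.6049, 0.1228, 0.1045]
tcp_rot: [0.213, 0.977, 0.0, 0.0]
ft_force: [-0.6, 1.1, 5.0]
grip_width: 0.0346
```

Run:
```python
from h import *
s=status.sense(); print(s['tcp_pos'],s['grip_width'],s['ft_force'],s['torque']); c=cam('scene','s8.png')
cv2.imwrite('pics/s8c.png',cv2.resize(c['pixels'][120:220,230:360,::-1],None,fx=5,fy=5))
```

```text
[0.60492236 0.12283418 0.10448987] 0.03457576104612235 [-0.60948261  1.10910908  5.04415857] [ 0.42638415  0.14414398 -0.03628904]
```

View pics/s8c.png

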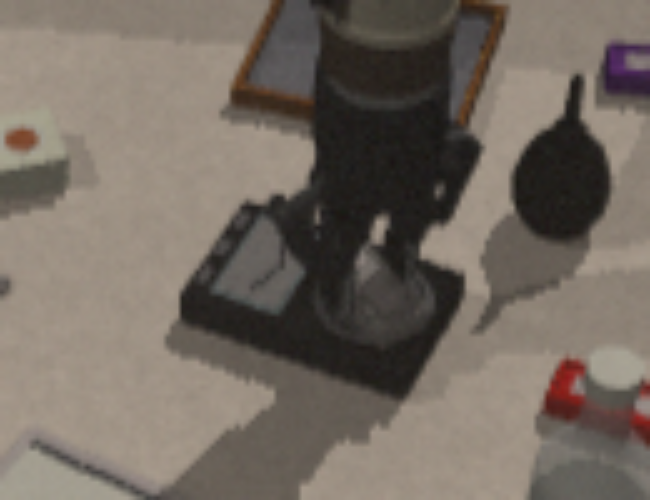

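Emit:
play_rows --targets '[[[0, 0, 0.002], 0], [[0, 0, 0.006], 0], [[0, 0, 0.012], 0], [[0, 0, 0.02], 0], [[0, 0, 0.03], 0], [[0, 0, 0.045], 0], [[0, 0, 0.06], 0], [[0, 0, 0.072], 0], [[0, 0, 0.08], 0], [[0, 0, 0.08], 0]]'

```text
t: 25.3
tcp_pos: [0.6054, 0.1226, 0.1858]
tcp_rot: [0.213, 0.977, 0.001, 0.002]
ft_force: [0.1, -0.4, -4.9]
grip_width: 0.0344
```

Emit:
play_rows --targets '[[[-0.0005, -0.005, 0], 0.01], [[-0.002, -0.015, 0], 0.03], [[-0.004, -0.032, 0], 0.06], [[-0.006, -0.052, 0], 0.1], [[-0.009, -0.076, 0], 0.15], [[-0.012, -0.1, 0], 0.2], [[-0.015, -0.125, 0], 0.25], [[-0.018, -0.15, 0], 0.3], [[-0.02, -0.175, 0], 0.35], [[-0.023, -0.198, 0], 0.4], [[-0.025, -0.218, 0], 0.44], [[-0.027, -0.232, 0], 0.47], [[-0.0274, -0.24, 0], 0.485], [[-0.0274, -0.2422, 0], 0.49], [[-0.0274, -0.2422, 0], 0.49], [[-0.0274, -0.2422, 0], 0.49]]'

```text
t: 26.9
tcp_pos: [0.5772, -0.119, 0.1837]
tcp_rot: [-0.031, 1.0, 0.0, -0.0]
ft_force: [-0.6, 0.5, -5.9]
grip_width: 0.0345
```

Run:
```python
from h import *
s=status.sense(); print(s['tcp_pos'],s['tcp_rot'],s['grip_width'],s['ft_force'],s['torque']); c=cam('scene','s9.png')
cv2.imwrite('pics/s9c.png',cv2.resize(c['pixels'][150:280,170:320,::-1],None,fx=5,fy=5)[:600])
```

```text
[ 0.57719106 -0.11901424  0.18367437] [-3.09565301e-02  9.99520682e-01  2.46717116e-04 -1.96219754e-04] 0.03445924853333572 [-0.59837286  0.47188816 -5.92334254] [-0.03655719 -0.0524645   0.04913564]
```

View pics/s9c.png

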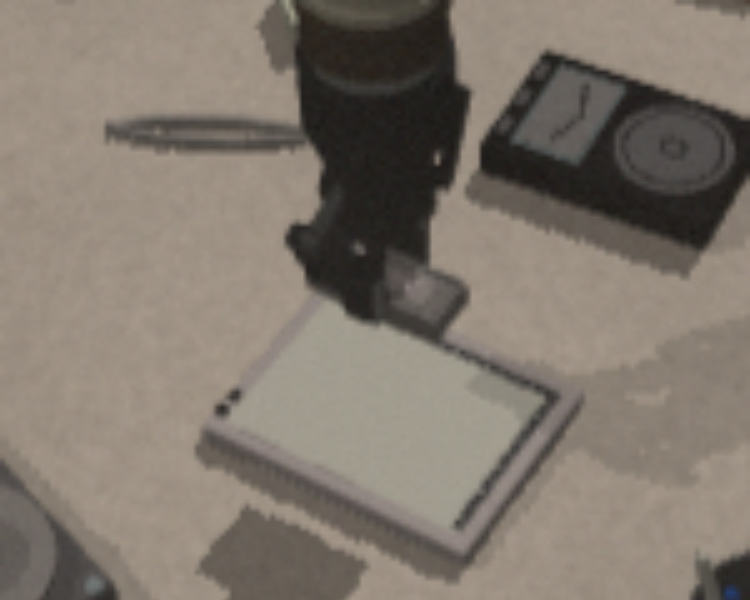

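Emit:
play_rows --targets '[[[0, 0, -0.008], 0], [[0, 0, -0.022], 0], [[0, 0, -0.04], 0], [[0, 0, -0.058], 0], [[0, 0, -0.072], 0], [[0, 0, -0.08], 0], [[0, 0, -0.085], 0], [[0, 0, -0.088], 0], [[0, 0, -0.09], 0], [[0, 0, -0.091], 0], [[0, 0, -0.091], 0], [[0, 0, -0.091], 0]]'

```text
t: 28.15
tcp_pos: [0.5775, -0.1198, 0.0934]
tcp_rot: [-0.031, 1.0, -0.0, 0.0]
ft_force: [0.7, 0.2, -4.2]
grip_width: 0.0344
```

Emit:
play_rows --targets '[[[0, 0, -0.001], 0], [[0, 0, -0.002], 0], [[0, 0, -0.0025], 0], [[0, 0, -0.003], 0], [[0, 0, -0.003], 0], [[0, 0, -0.003], 0]]'

```text
t: 28.75
tcp_pos: [0.5772, -0.1197, 0.0905]
tcp_rot: [-0.031, 1.0, -0.0, 0.0]
ft_force: [-2.6, -0.6, 2.0]
grip_width: 0.0344
```

Emit:
play_rows --targets '[[[0, 0, 0], 0], [[0, 0, 0], 0], [[0, 0, 0], 0], [[0, 0, 0], 0], [[0, 0, 0], 0], [[0, 0, 0], 0], [[0, 0, 0.01], 0], [[0, 0, 0.03], 0], [[0, 0, 0.06], 0], [[0, 0, 0.1], 0], [[0, 0, 0.14], 0], [[0, 0, 0.17], 0], [[0, 0, 0.184], 0], [[0, 0, 0.184], 0]]' --jaw -1

```text
t: 30.15
tcp_pos: [0.5785, -0.12, 0.2779]
tcp_rot: [-0.031, 1.0, -0.001, 0.003]
ft_force: [-0.1, 0.5, 0.3]
grip_width: 0.0854
```

Emit:
play_rows --targets '[[[-0.003, 0.015, 0], 0.02], [[-0.01, 0.045, 0], 0.04], [[-0.018, 0.085, 0], 0.06], [[-0.028, 0.13, 0], 0.08], [[-0.037, 0.175, 0], 0.1], [[-0.047, 0.22, 0], 0.12], [[-0.056, 0.265, 0], 0.14], [[-0.066, 0.31, 0], 0.16], [[-0.075, 0.35, 0], 0.18], [[-0.084, 0.39, 0], 0.2], [[-0.091, 0.425, 0], 0.22], [[-0.096, 0.448, 0], 0.227], [[-0.097, 0.455, 0], 0.227], [[-0.097, 0.455, 0], 0.227], [[-0.097, 0.455, 0], 0.227]]'

```text
t: 31.65
tcp_pos: [0.4798, 0.3344, 0.273]
tcp_rot: [-0.143, 0.99, -0.001, -0.001]
ft_force: [-0.2, -0.1, -0.6]
grip_width: 0.0853
```

Run:
```python
from h import *; from fit import *
s=status.sense(); print(s['tcp_pos'],s['tcp_rot'])
for n in('top','scene'):
    c=cam(n,n+'10.png'); W=cloud(c)
    for k,a in dict(bar=((.577,-.119),.06,.024,.038),pad=((.577,-.119),.13,.009,.02),tester=((.575,.12),.11,.022,.034)).items(): 
        print(n,k,*rectfit(W,*a).items())
    g=c['pixels']
    if n=='top': cv2.imwrite('pics/t10c.png',cv2.resize(g[190:290,190:360,::-1],None,fx=4.5,fy=4.5,interpolation=cv2.INTER_CUBIC))
    else: cv2.imwrite('pics/s10c.png',cv2.resize(g[120:290,180:380,::-1],None,fx=3.5,fy=3.5,interpolation=cv2.INTER_CUBIC))
    np.savez(f'{n}10.npz',W=W,px=g,**{k:c[k] for k in('fx','fy','cx','cy','R','t')})
```

```text
[0.47975222 0.33441001 0.27301683] [-1.43479133e-01  9.89652704e-01 -6.82788722e-04 -8.92920313e-04]
top bar ('n', 408) ('z', 0.0291) ('rc', array([ 574.9, -119.1])) ('sz', array([80.1, 35.7])) ('a', 3.5) ('circ', array([ 575.1, -119.4])) ('R', 42.4) ('hull', array([ 575.3, -118.8]))
top pad ('n', 2601) ('z', 0.0134) ('rc', array([ 575.7, -118.5])) ('sz', array([169.9, 129.9])) ('a', 3.3) ('circ', array([ 575.7, -118.5])) ('R', 104.5) ('hull', array([ 575.4, -118.4]))
top tester ('n', 1909) ('z', 0.0264) ('rc', array([573.1, 122.3])) ('sz', array([149.8,  94.5])) ('a', 8.2) ('circ', array([572.2, 123.2])) ('R', 86.3) ('hull', array([573. , 122.5]))
scene bar ('n', 334) ('z', 0.0296) ('rc', array([ 579.1, -121.8])) ('sz', array([81.1, 38.7])) ('a', 1.2) ('circ', array([ 578.6, -120.9])) ('R', 42.8) ('hull', array([ 578.7, -121.4]))
scene pad ('n', 1935) ('z', 0.0138) ('rc', array([ 578.8, -120.5])) ('sz', array([172.3, 133.9])) ('a', 2.8) ('circ', array([ 579. , -120.1])) ('R', 105.6) ('hull', array([ 579.6, -120.4]))
scene tester ('n', 1077) ('z', 0.0268) ('rc', array([577.6, 120.3])) ('sz', array([150. ,  98.5])) ('a', 8.2) ('circ', array([578.4, 118.9])) ('R', 85.7) ('hull', array([578.2, 119.9]))
```

View pics/t10c.png

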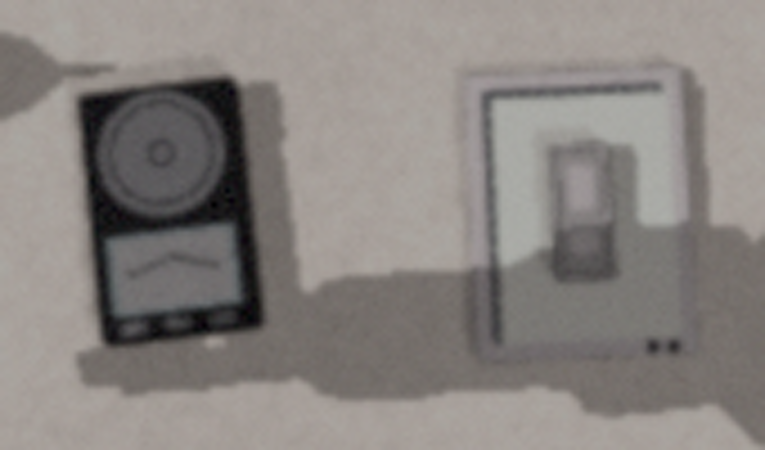

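View pics/s10c.png

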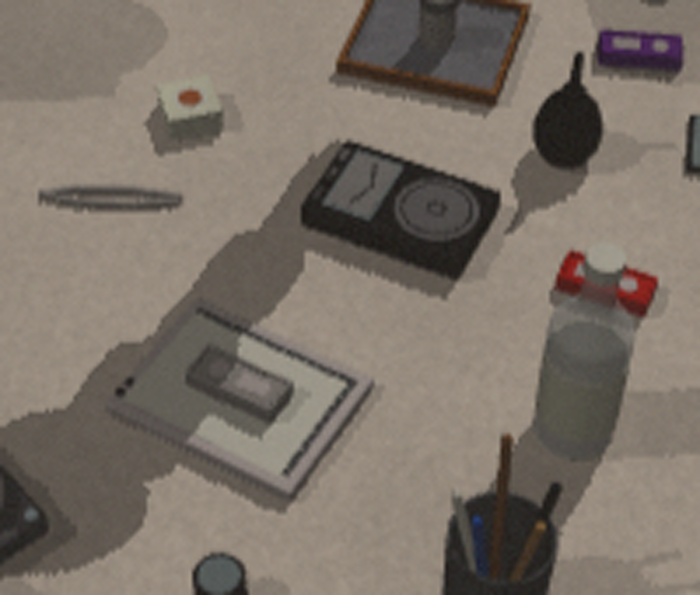

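Run:
```python
import numpy as np
for n,(u,v) in dict(top=(226-.4,224-.4),scene=(304.3-.4,179.4-.4)).items():
    d=np.load(n+'10.npz'); R,t=d['R'],d['t']; C=-R.T@t
    r=R.T@np.array([(u-d['cx'])/d['fx'],(v-d['cy'])/d['fy'],1])
    print(n,C+r*(.028-C[2])/r[2])
a=np.radians(8)
for c in((573,122.4),(577.9,120)): print(c[0]+33*np.cos(a),c[1]+33*np.sin(a))
```

```text
top [0.60521095 0.12701893 0.028     ]
scene [0.6074894  0.12670097 0.028     ]
605.6788462684718 126.99271233168217
610.5788462684718 124.59271233168216
```

Emit:
play_rows --targets '[[[0, 0, -0.03], 0], [[0, 0, -0.06], 0], [[0, 0, -0.09], 0], [[0, 0, -0.12], 0], [[0, 0, -0.145], 0], [[0, 0, -0.16], 0], [[0, 0, -0.17], 0], [[0, 0, -0.175], 0], [[0, 0, -0.177], 0], [[0, 0, -0.177], 0], [[0, 0, -0.177], 0]]'

```text
t: 32.85
tcp_pos: [0.4807, 0.3356, 0.0979]
tcp_rot: [-0.144, 0.99, 0.0, 0.001]
ft_force: [0.1, 0.8, 0.9]
grip_width: 0.0852
```

Emit:
play_rows --targets '[[[0, 0, 0], 0], [[0, 0, 0], 0], [[0, 0, 0], 0], [[0, 0, 0], 0], [[0, 0, 0], 0], [[0, 0, 0], 0], [[0, 0, 0], 0], [[0, 0, 0], 0], [[0, 0, 0], 0], [[0, 0, 0], 0]]' --jaw 1

```text
t: 33.85
tcp_pos: [0.4804, 0.3357, 0.0975]
tcp_rot: [-0.144, 0.99, 0.001, 0.0]
ft_force: [-1.4, 1.8, 5.4]
grip_width: 0.035
```

Emit:
play_rows --targets '[[[0, 0, 0.003], 0], [[0, 0, 0.008], 0], [[0, 0, 0.016], 0], [[0, 0, 0.03], 0], [[0, 0, 0.05], 0], [[0, 0, 0.075], 0], [[0, 0, 0.1], 0], [[0, 0, 0.12], 0], [[0, 0, 0.135], 0], [[0, 0, 0.14], 0], [[0, 0, 0.14], 0]]'

```text
t: 34.95
tcp_pos: [0.4804, 0.3353, 0.2376]
tcp_rot: [-0.144, 0.99, 0.0, 0.001]
ft_force: [0.2, 1.0, -2.4]
grip_width: 0.0351
```

Run:
```python
from h import *
s=status.sense(); print(s['tcp_pos'],s['tcp_rot'],s['grip_width'],s['ft_force']); c=cam('scene','s11.png')
cv2.imwrite('pics/s11c.png',cv2.resize(c['pixels'][30:200,220:400,::-1],None,fx=3.5,fy=3.5))
```

```text
[0.48042438 0.33527479 0.23761157] [-1.43529734e-01  9.89645798e-01  2.20037797e-04  6.01877343e-04] 0.03507524294572082 [ 0.17761364  1.03595985 -2.35663396]
```

View pics/s11c.png

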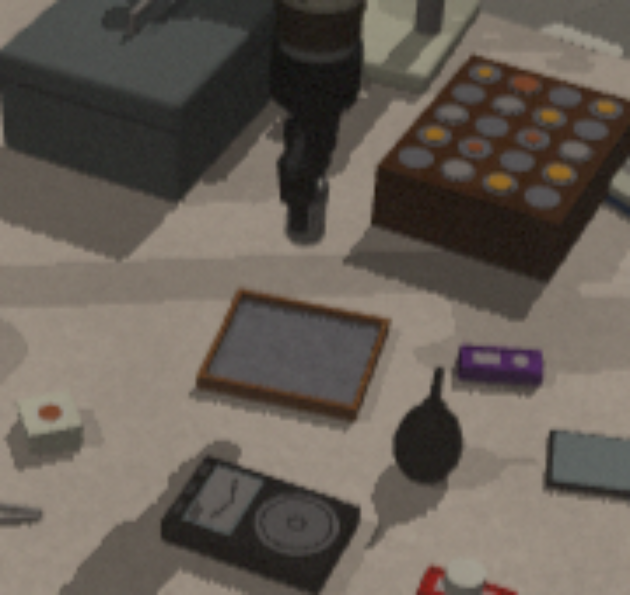

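Emit:
play_rows --targets '[[[0.003, -0.005, 0], 0], [[0.01, -0.016, 0], 0], [[0.02, -0.033, 0], 0], [[0.032, -0.053, 0], 0], [[0.046, -0.076, 0], 0], [[0.06, -0.1, 0], 0], [[0.075, -0.124, 0], 0], [[0.089, -0.147, 0], 0], [[0.102, -0.168, 0], 0], [[0.113, -0.186, 0], 0], [[0.121, -0.199, 0], 0], [[0.125, -0.207, -0.01], 0], [[0.127, -0.2095, -0.03], 0], [[0.127, -0.2095, -0.055], 0], [[0.127, -0.2095, -0.08], 0], [[0.127, -0.2095, -0.098], 0], [[0.127, -0.2095, -0.109], 0], [[0.127, -0.2095, -0.114], 0], [[0.127, -0.2095, -0.116], 0], [[0.127, -0.2095, -0.116], 0]]'

```text
t: 37.0
tcp_pos: [0.6076, 0.1259, 0.1215]
tcp_rot: [-0.144, 0.99, 0.0, 0.001]
ft_force: [-0.6, -0.6, -2.1]
grip_width: 0.0346
```

Emit:
play_rows --targets '[[[0, 0, -0.001], 0], [[0, 0, -0.002], 0], [[0, 0, -0.003], 0], [[0, 0, -0.0035], 0], [[0, 0, -0.0035], 0], [[0, 0, -0.0035], 0]]'

```text
t: 37.6
tcp_pos: [0.6072, 0.1258, 0.1175]
tcp_rot: [-0.144, 0.99, 0.0, 0.0]
ft_force: [-0.9, -0.1, -1.8]
grip_width: 0.0347
```

Still hanging at the full 2 N, so I go lower slowly.

Emit:
play_rows --targets '[[[0, 0, -0.0005], 0], [[0, 0, -0.0005], 0], [[0, 0, -0.001], 0], [[0, 0, -0.001], 0]]'

```text
t: 38.0
tcp_pos: [0.6073, 0.1257, 0.1175]
tcp_rot: [-0.144, 0.99, -0.0, 0.0]
ft_force: [-2.5, -1.0, 4.8]
grip_width: 0.0349
```

Contact. I release and back off.

Emit:
play_rows --targets '[[[0, 0, 0], 0], [[0, 0, 0], 0], [[0, 0, 0], 0], [[0, 0, 0], 0], [[0, 0, 0], 0], [[0, 0, 0], 0], [[0, 0, 0.01], 0], [[0, 0, 0.03], 0], [[0, 0, 0.06], 0], [[0, 0, 0.1], 0], [[0, 0, 0.14], 0], [[0, 0, 0.17], 0], [[0, 0, 0.18], 0], [[0, 0, 0.18], 0]]' --jaw -1

```text
t: 39.4
tcp_pos: [0.6079, 0.1259, 0.2989]
tcp_rot: [-0.144, 0.99, 0.0, 0.002]
ft_force: [-0.3, 0.4, -0.6]
grip_width: 0.0853
```

Emit:
play_rows --targets '[[[-0.02, 0.01, 0], 0], [[-0.05, 0.03, 0], 0], [[-0.09, 0.06, 0], 0], [[-0.13, 0.09, 0], 0], [[-0.17, 0.12, 0], 0], [[-0.2, 0.15, 0], 0], [[-0.22, 0.18, 0], 0], [[-0.22, 0.2, 0], 0], [[-0.22, 0.2, 0], 0], [[-0.22, 0.2, 0], 0]]'

```text
t: 40.4
tcp_pos: [0.3864, 0.3253, 0.2946]
tcp_rot: [-0.144, 0.99, -0.001, -0.002]
ft_force: [-0.4, -0.1, -0.4]
grip_width: 0.0858
```

Run:
```python
from h import *; from fit import *
s=status.sense(); print(s['t'],s['tcp_pos'],s['joint_velocities'].round(3))
for n in('top','scene'):
    c=cam(n,n+'12.png'); W=cloud(c)
    for k,a in dict(tube=((.607,.126),.04,.078,.095),bar=((.577,-.119),.06,.024,.038),pad=((.577,-.119),.13,.009,.02),tester=((.575,.12),.11,.022,.034),medal=((.461,-.343),.04,.048,.066),pan=((.461,-.343),.075,.036,.0475)).items(): 
        r=rectfit(W,*a); print(n,k,r['z'],r['rc'],r['sz'],r['a'],r['circ'],r['hull'])
    g=c['pixels']
cv2.imwrite('pics/s12c.png',cv2.resize(g[80:310,110:390,::-1],None,fx=2.6,fy=2.6,interpolation=cv2.INTER_CUBIC))
```

```text
40.4 [0.38643141 0.32532146 0.29456245] [-0.028 -0.012  0.002  0.007 -0.002 -0.   ]
top tube 0.0852 [605.1 126.1] [35.  33.8] 1.7 [606.  126.6] [605.8 126.2]
top bar 0.0293 [ 574.6 -118.8] [79.5 35.8] 3.9 [ 574.7 -118.5] [ 574.9 -118.7]
top pad 0.0133 [ 575.7 -118.6] [169.7 129.9] 3.3 [ 575.8 -118.7] [ 575.6 -118.6]
top tester 0.0263 [573.  122.2] [149.5  95. ] 7.9 [572.2 123.2] [572.9 122.4]
top medal 0.0538 [ 461.3 -341.9] [49.5 51.8] 1.2 [ 459.9 -341.7] [ 460.3 -341.7]
top pan 0.0392 [ 460.3 -342.5] [102.8 104.1] 0.7 [ 460.9 -341.8] [ 460.5 -341.8]
scene tube 0.0853 [610. 124.] [33.6 38.7] 40.1 [609.8 123.9] [610.4 123.6]
scene bar 0.0299 [ 579.2 -122.2] [80.8 37.5] 4.8 [ 579.3 -121.3] [ 580.1 -121.7]
scene pad 0.014 [ 579.1 -120.5] [172.3 134.7] 2.9 [ 579.5 -121.7] [ 579.  -120.7]
scene tester 0.0264 [577.1 119.3] [149.4 100.9] 8.2 [577.3 119.2] [577.1 119.3]
scene medal 0.0548 [ 464.2 -343. ] [52.1 51.1] 0.1 [ 461.9 -343.1] [ 463.5 -342.9]
scene pan 0.0399 [ 462.9 -343.3] [103.6 107.9] 39.8 [ 464.4 -343.1] [ 463.5 -343. ]
```

View pics/s12c.png

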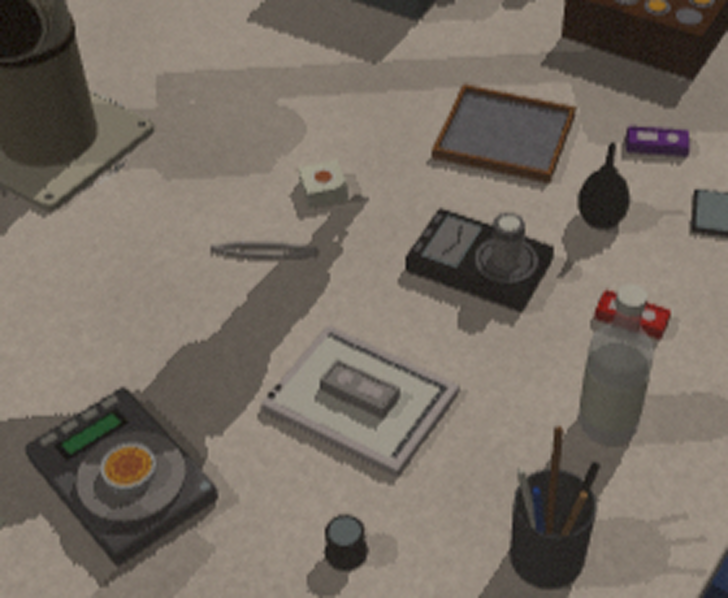

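View pics/top12.png

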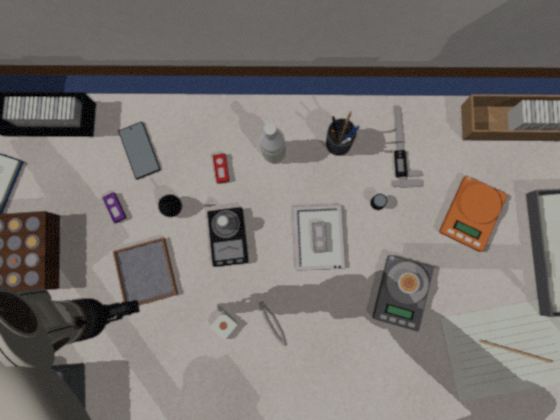

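The final pictures show the tube upright on the sensor plate (top view 226,222), the bar centred and aligned on the pad (320,237), and the medal centred on the pan (409,283). The bottle is standing and the tray is empty. I let the arm settle, then hand in.

Emit:
play_rows --targets '[[[0, 0, 0], 0], [[0, 0, 0], 0], [[0, 0, 0], 0], [[0, 0, 0], 0], [[0, 0, 0], 0]]'

```text
t: 41.0
tcp_pos: [0.3873, 0.3256, 0.2965]
tcp_rot: [-0.143, 0.99, 0.0, 0.0]
ft_force: [0.5, -0.0, -0.9]
grip_width: 0.0853
```

```bash
python3 -c "
from h import *
print(status.sense()['joint_velocities'].round(3)); print(ticket.sign_off())"
```

```text
[ 0.003  0.001  0.001 -0.     0.001 -0.001]
the job is handed in; nothing more can be done
None
```

All three lots are in their new places and the job is handed in at about 41 s. I parked the tube in the felt tray, then moved the medal to the scale's pan, the bar to the light pad, and the tube to the tester's sensor plate.

The last check with both cameras, relative to each target:

| Lot | Offset from centre | Other checks |
|---|---|---|
| Tube | about 1 mm | upright, top at 0.085 m |
| Bar | about 1 mm | long side about 0.6° (top) and 2° (scene) off the pad's |
| Medal | within about 1 mm | flat |

- **Surroundings:** the bottle is standing, the tray is empty and the look-alikes were not touched.
- **Forces:** wrist readings between moves stayed below about 10 N.
- **Disagreement:** the two cameras differed by about 4 mm in absolute position. I used their mean, and the first tube grasp agreed with it.

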